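# Put the bar's cast bracket away in its case so it does not rock, and snap the lid shut

### The arm

A 6-joint arm with a two-finger parallel gripper is mounted at the origin on the work surface. World frame = base frame: x ahead of the robot, y to its left, z up, the work surface at z = 0. Lengths are in m, angles in rad, forces in N, time in s.
With the tool pointing down it reaches from about 0.375 to 0.975 m from the base axis. Payload 3.8 kg.
Tool frame: the origin (TCP) lies midway between the tips of the shut fingers; the grasp point (between the pads) lies env.grasp_offset behind it (env.grasp_offset is the distance from the TCP to the grasp point, in m); z points along the fingers, y is the line along which they close (so a half turn about z gives the same grasp; the last joint's range is limited). The gripper opens to 88 mm and grips with 3 to 60 N. Pads are 18 mm wide; open, the fingers measure 123 mm over their backs; the gripper's body (75 mm by 187 mm) begins 45 mm behind the grasp point.
Start: joints at [1.308, 0.264, 1.604, -0, 1.274, -0.037], TCP at [0.151, 0.658, 0.239] pointing down, gripper open.
Joint ranges: [-2.63, 2.63], [-0.94, 2.18], [0.31, 2.57], [-1.31, 4.45], [0, 2.66], [-2.55, 2.55]. Speed limits (rad/s): [2.57, 2.57, 3.14, 3.14, 3.14, 3.14].

### API

Orientations are given as a unit quaternion [w, x, y, z].
In Python, from plant import env, eyes, job_done gives the robot as it stands.
- The arm moves only by the tool drive_tool, never from a script. Its argument "increments" is a list of rows, each a list of 7 numbers: the finger opening in mm, from 0 to 88.1, then the shift along the tool's x, y, z in mm, then the turn, a rotation vector about the tool's x, y, z in rad. In form: [[jaw, dx, dy, dz, wx, wy, wz], ...]. A call has 1 to 8 rows; each row shifts and turns the commanded pose from where the row before left it, along the tool's axes as they then stand; what a row does not reach is not made up. A row lasts 1/8 s, in which the tool goes at most 62.5 mm and 10.7 degrees, less where a joint would pass 70% of its speed; a pose out of reach is approached as far as the arm can. A call is refused whole if a number of a shift passes 62.5 or a number of a turn 0.188, either way. A call with a gripper value outside its range is refused whole. The fingers move at their own pace and stop on an object; "grip_force" is the grip in N (left out, the last holds). Time passes only in rows, so rows that do not move let the fingers close. It gives the time, the measured TCP pose, the force, the opening and the grip force at its end, in the units of the state.
- env.get_obs(): the state, without advancing time (a new reading comes with each control period).
- eyes.capture(name): name is "scene" or "top" or "wrist"; returns the picture (480x640x3 uint8, red, green, blue); there is no depth.
- eyes.get_calibration(name): a dict with "mtx" (3x3 intrinsics, pixels), "eye" and "rotation" of the camera in the world. Camera axes: x right, y down, z forward; pixel columns grow to the right and rows downward; lengths in m; the calibration is good to about 2 mm. A picture is of the moment at which its call begins: read the wrist's pose just before it. get_calibration takes no time and is no camera call; for the wrist camera it gives the pose at the moment of the call.
- job_done(): hands the job in; it is judged then, once.
The state is a dict: "t": time; "joint_positions": joint angles; "qvel": joint speeds; "tau": joint torques, N m; "eef_pos": TCP position; "eef_rot": TCP orientation; "ft_force": force on the tool from outside, world axes, zero at the start; "torque": the same for the moment, N m; "finger_gap": opening from 0.0 (shut) to 1.0 (fully open); "gripper_force": force on a finger pad.
Only numpy, scipy, OpenCV 4.12 (cv2) and the standard library are available. Lean on these libraries where they do the work, as an engineer would, in place of code of your own. Each camera call takes 0.05 s, during which the arm holds its last target. There are 200 camera calls.

### The job

Put the cast bracket away in the open wooden case: set it down (do not drop it) square with the case, its one short foot, the one under the red cap, fully on the raised brass pad, so that it stands level on all four feet, and let go. Then press down on the red cap to feel that the bracket does not rock, and finally push the lid over and press it down until it snaps fully shut. Do not shift the tumbler, the amber bottle or the jigger.

Things in the scene. Friction and masses are not known exactly. Their poses are not given: they have to be found in the camera images.
- bracket: Loose aluminium casting, 0.3 to 0.6 kg: plate 110 (its x) by 64 (its y) mm, 18 to 26 mm above the origin, on four round feet 14 mm across at x +-45, y +-24 mm. Three are 18 mm long; the one at (-45, -24) is 10 mm shorter, so on a flat surface the bracket stands level on three feet but rocks if pressed over the short one. Origin: centre of the footprint, level with the long feet's soles; z up.
- rib_top (a point): Middle of the top of the bracket's upright grip rib, at (-2, 0, 52) mm in the bracket's frame. The rib is 12 mm thick (along y), 64 mm long (along x) and stands 26 mm above the plate. Beside it, at (43, 16), a round boss 22 mm across stands 20 mm above the plate.
- red_cap: Red cap fixed on the bracket's plate exactly above the short foot, 16 mm across, 12 mm high; it marks the short foot and is the place to press. Origin: centre of its underside, at (-45, -24, 26) mm in the bracket's frame; its top is 12 mm higher.
- short_foot (a point): Centre of the sole of the bracket's short foot, at (-45, -24, 10) mm in the bracket's frame.
- case: Wooden case fixed to the counter: outside 192 (its x) by 150 (its y) by 65 mm high, walls and floor 6 mm thick, grey felt floor inside. Origin: centre of its underside, z up. Hinge along its +y side, snap catch mid -y side. Well placed, the bracket's x and y point the same way as the case's, its short foot is on the pad and its long feet on the felt; turned otherwise it tilts or hits the walls.
- case_pad (a point): Centre of the top of the square brass pad, 32 by 32 mm, that stands 10 mm above the case's inner floor near the corner at its -x, -y; at (-58, -37, 16) mm in the case's frame.
- lid (a joint): Lid angle in rad: 0 fully shut, about 1.57 upright, grows as it opens. The hinge is stiff: the lid stays where it is left; about 4 N at its free edge moves it. In the last 0.08 rad a sprung catch resists: about 15 N downward at the free edge takes it past, it snaps shut and stays.
- lid_hinge (a point): Middle of the hinge line (parallel to the case's x), at (0, 75, 65) mm in the case's frame. The lid is a flat board 8 mm thick, 192 mm along the hinge, 160 mm from hinge to free edge; the hinge line lies in its inner (lower, when shut) face. Shut, it points from here to the case's -y and its outer face is 73 mm above the counter.
- lid_edge (a point): Middle of the lid's free edge on its outer (upper, when shut) face, 160 mm from the hinge line; a brass plate 70 by 30 mm marks it on the outer face. A brass tongue 60 mm wide hangs there, 18 mm below the inner face.
- tumbler: Glass tumbler, 72 mm across, 95 mm high. Leave it. Origin: centre of its underside.
- bitters: Amber glass bottle with a yellow cap, 54 mm across, 150 mm high. Leave it. Origin: centre of its underside.
- jigger: Steel double-cone spirit measure, 44 mm across, 78 mm high. Leave it. Origin: centre of its underside.

How it is judged:
On the way, in this order (a step that is already met when the one before it is completed fails the run):
1. the bracket stands level in the case, short foot on the brass pad, and has been let go (horizontal distance between short_foot and case_pad below 0.012 m and distance between short_foot and case_pad below 0.0125 m and angle between the x axis of bracket and the x axis of case, either way round below 0.2 rad and angle between bracket's own z axis and vertical below 0.04 rad and z of bracket in the frame of case below 0.009 m and contact force between the fingers and bracket below 0.1 N), for 0.2 s.
2. the red cap is pressed by the fingers with more than 2 N for 0.2 s and the bracket stays level in its place (horizontal distance between short_foot and case_pad below 0.012 m and distance between short_foot and case_pad below 0.0125 m and angle between the x axis of bracket and the x axis of case, either way round below 0.2 rad and angle between bracket's own z axis and vertical below 0.04 rad and z of bracket in the frame of case below 0.009 m and contact force between the fingers and red_cap above 2 N), for 0.2 s.
3. the lid is snapped shut (value of joint lid below 0.02 rad), for 0.2 s.
At the end, for the whole second after the job is handed in: The bracket is at rest in the case with its short foot within 12 mm of the pad's centre, level within 0.04 rad, its long feet on the case floor (origin less than 3 mm above it), square with the case within 0.2 rad; the lid is shut to less than 0.02 rad (all of step 1 and value of joint lid below 0.02 rad and linear speed of bracket below 0.02 m/s); the robot touches nothing.
It fails at once if the bracket is let go more than 20 mm above its resting height over the case (dropped) (contact force between the fingers and bracket below 0.1 N and horizontal distance between bracket and case below 0.1 m and z of bracket in the frame of case above 0.026 m).
It fails at once if the tumbler is shifted more than 40 mm (distance of tumbler from where it was at the start of the episode above 0.04 m).
It fails at once if the amber bottle is shifted more than 40 mm (distance of bitters from where it was at the start of the episode above 0.04 m).
It fails at once if the jigger is shifted more than 40 mm (distance of jigger from where it was at the start of the episode above 0.04 m).
It also fails if it takes over 58 s, if anything falls off the work surface, if the arm or the gripper's body presses on something with over 40 N, if the wrist force passes 120 N, or if a joint passes its speed limit or range.

## Working session

There is one attempt and no reset: what is moved stays moved. The work goes in short steps, Python scripts to look and compute and a tool call to move; the robot and the scene stay as the last step left them, time stands still between calls to the robot, and variables do not carry over. Pictures are saved under pics/ and viewed, at most 10 in all, crops included, and the job is handed in when it is done.

Besides the shell and the picture viewer there is one more tool, called after "Emit:" in YAML: its name, and indented under it one key for each argument. drive_tool: Moves the arm, as the interface text tells. Its arguments: {"type":"object","properties":{"increments":{"type":"array","items":{"type":"array","items":{"type":"number"}}},"grip_force":{"type":"number"}},"required":["increments"]}

```bash
mkdir -p pics
python3 - <<'E'
from plant import env,eyes
import cv2,json
o=env.get_obs();print(o['t'],o['eef_pos'],o['eef_rot'],o['finger_gap'],env.grasp_offset)
for n in('scene','top'):
    im=eyes.capture(n);cv2.imwrite(f'pics/{n}0.png',im[:,:,::-1]);c=eyes.get_calibration(n);print(n,c)
E
```

```text
0.0 [0.15093651 0.65717079 0.23740027] [-1.79085461e-04  1.12664302e-01  9.93632480e-01 -1.10315481e-03] 1.0017334571182406 0.0187
scene {'mtx': array([[504.02382828,   0.        , 318.18594179],
       [  0.        , 504.02382828, 235.29463457],
       [  0.        ,   0.        ,   1.        ]]), 'eye': array([1.31897625, 0.19449421, 0.63432718]), 'rotation': array([-0.26843212,  0.51673218,  0.72168533, -0.37430246])}
top {'mtx': array([[515.45333489,   0.        , 319.91921355],
       [  0.        , 515.45333489, 240.78582614],
       [  0.        ,   0.        ,   1.        ]]), 'eye': array([ 0.45049206, -0.07992621,  1.0209962 ]), 'rotation': array([ 0.04762219, -0.69764179,  0.7138982 , -0.03711363])}
```

View pics/scene0.png

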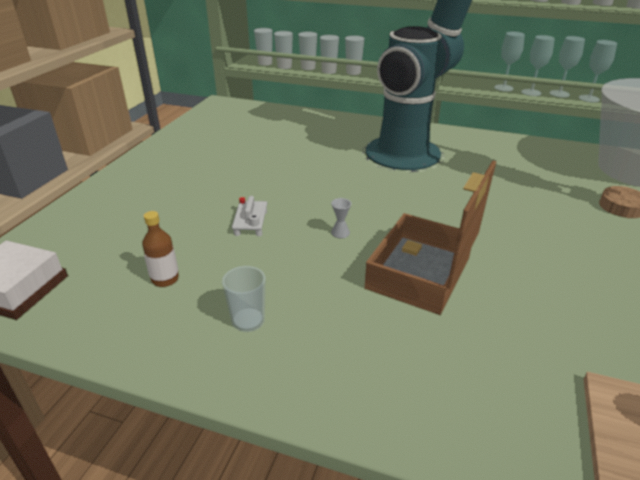

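View pics/top0.png

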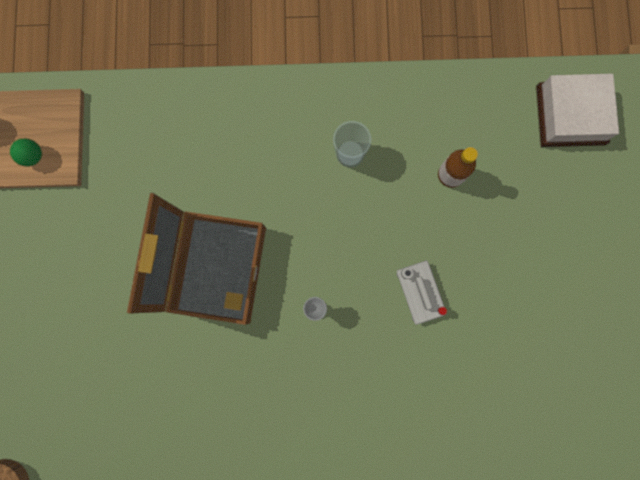

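The top view shows the bracket near (421,292), with the red cap at (442,311) and the boss at (407,272). The case is near (218,268), with the pad at (234,301) and the lid on the left (+y). The jigger is at (316,309). In the scene view the lid's tongue is at about (476,183) and the lid leans a little past upright. Next I measure.

```bash
cat > h.py <<'E'
import numpy as np,cv2
from scipy.spatial.transform import Rotation as R
def rot(q): return R.from_quat(np.roll(q,-1))
def ray(c,uv):
    d=np.linalg.inv(c['mtx'])@np.array([uv[0],uv[1],1.]); return np.array(c['eye']),rot(c['rotation']).apply(d)
def onz(c,uv,z):
    e,d=ray(c,uv); return e+d*(z-e[2])/d[2]
def proj(c,p):
    q=c['mtx']@rot(c['rotation']).inv().apply(np.array(p)-c['eye']); return q[:2]/q[2]
def blobs(m,amin=15):
    cs,_=cv2.findContours(m.astype(np.uint8),cv2.RETR_EXTERNAL,cv2.CHAIN_APPROX_NONE)
    return sorted([c for c in cs if cv2.contourArea(c)>amin],key=cv2.contourArea,reverse=True)
def cen(c): m=cv2.moments(c); return np.array([m['m10'],m['m01']])/m['m00']
E
python3 - <<'E'
from h import *
from plant import eyes
for n,(x0,x1,y0,y1) in {'top':(120,480,180,340),'scene':(200,520,150,320)}.items():
    im=cv2.imread(f'pics/{n}0.png');c=eyes.get_calibration(n)
    hsv=cv2.cvtColor(im,cv2.COLOR_BGR2HSV);H,S,V=cv2.split(hsv)
    roi=np.zeros(H.shape,bool);roi[y0:y1,x0:x1]=1
    red=roi&((H<5)|(H>172))&(S>170)&(V>100)
    brass=roi&(H>14)&(H<28)&(S>130)&(V>100)
    white=roi&(S<40)&(V>110)
    wood=roi&(H<14)&(S>100)&(V>50)
    for k,m in dict(red=red,brass=brass,white=white,wood=wood).items():
        for b in blobs(m)[:3]:
            p=cen(b);r=cv2.minAreaRect(b)
            print(n,k,cv2.contourArea(b),p.round(1),np.round(r[0],1),np.round(r[1],1),round(r[2],1))
            if n=='top':
                z={'red':.038,'brass':.016,'white':.026,'wood':.065}[k]
                print('   z-plane',onz(c,p,z)[:2].round(4),'box',[onz(c,q,z)[:2].round(4).tolist() for q in cv2.boxPoints(r)])
    if n=='top': cv2.imwrite('pics/ctop.png',np.vstack([cv2.resize(im[185:335,120:280],None,fx=4,fy=4,interpolation=2)[:,:640]])); cv2.imwrite('pics/btop.png',cv2.resize(im[255:330,385:460],None,fx=6,fy=6))
    else: cv2.imwrite('pics/cscene.png',cv2.resize(im[155:315,355:505],None,fx=3.75,fy=3.75))
a=cv2.imread('pics/ctop.png');b=cv2.imread('pics/cscene.png')
cv2.imwrite('pics/c.png',cv2.resize(np.hstack([a,cv2.resize(b,(562,600))]),(800,400)))
E
```

```text
top red 26.5 [442.1 310.4] [442.  310.5] [5. 6.] 90.0
   z-plane [ 0.4316 -0.2938] box [[0.4362, -0.2881], [0.4359, -0.2994], [0.4266, -0.2989], [0.4268, -0.2877]]
top brass 528.0 [146.8 253. ] [146.2 254. ] [15.9 41.4] 10.3
   z-plane [0.5558 0.2751] box [[0.517, 0.2983], [0.5973, 0.2853], [0.5909, 0.254], [0.5107, 0.2674]]
top brass 188.5 [232.9 300.9] [232.9 300.8] [15.1 15. ] 8.1
   z-plane [0.4582 0.1053] box [[0.4465, 0.1218], [0.475, 0.1177], [0.4702, 0.0885], [0.4417, 0.0927]]
top white 1796.5 [420.2 291.6] [420.7 292.2] [58.2 34.3] 70.4
   z-plane [ 0.4679 -0.2563] box [[0.5094, -0.2093], [0.5302, -0.2724], [0.4245, -0.3045], [0.4043, -0.2422]]
top white 410.0 [314.6 308.2] [314.5 308.5] [23. 23.] 90.0
   z-plane [ 0.4407 -0.0534] box [[0.4626, -0.0316], [0.4616, -0.0757], [0.418, -0.0747], [0.419, -0.0308]]
top wood 211.5 [185.6 235. ] [184.3 241.7] [10.2 58.1] 11.3
   z-plane [0.5828 0.1852] box [[0.5192, 0.207], [0.6264, 0.1867], [0.622, 0.1677], [0.515, 0.1883]]
top wood 149.5 [152.5 208.9] [151.4 212.2] [13.4 32.2] 26.6
   z-plane [0.6341 0.2485] box [[0.6067, 0.2751], [0.6614, 0.2487], [0.6492, 0.2257], [0.5947, 0.2522]]
top wood 94.0 [138. 287.] [137.4 286.9] [ 9.8 34.5] 11.3
   z-plane [0.4874 0.2731] box [[0.4585, 0.2888], [0.521, 0.2775], [0.517, 0.2594], [0.4546, 0.2708]]
scene white 1955.5 [245.  292.2] [243.5 292. ] [54. 43.] 90.0
scene white 947.0 [249.8 216.1] [249.3 216.7] [32.2 43.5] 12.3
scene white 422.0 [341.9 216.1] [341.  217.5] [41. 20.] 90.0
scene wood 7025.5 [422.2 259.7] [424.9 239.6] [ 90.7 131.4] 21.4
scene wood 29.0 [490. 170.] [490.2 169.4] [ 5.1 16.4] 18.4
scene wood 23.0 [241.7 199.4] [241.5 199.5] [5. 5.] 90.0
```

View pics/ctop.png

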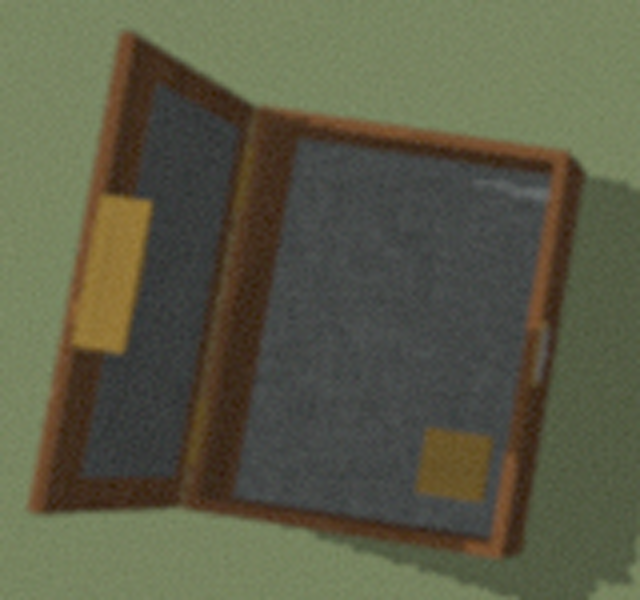

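View pics/cscene.png

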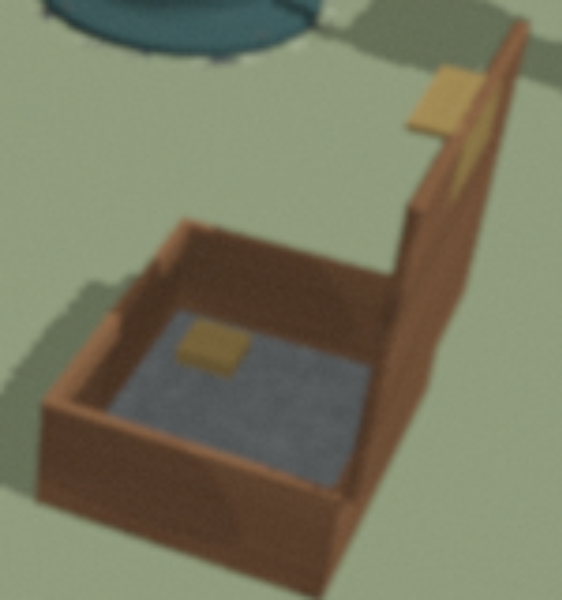

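View pics/btop.png

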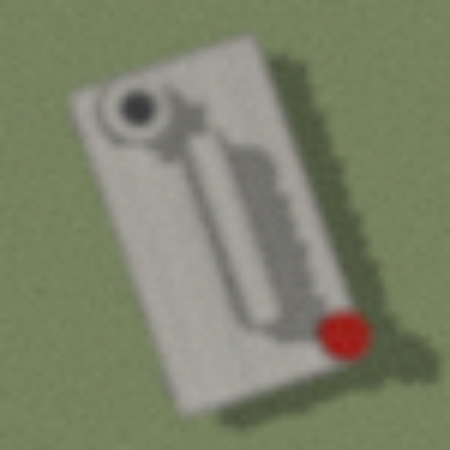

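The crops show the case rim corners, with the pad in the image's lower right and the lid leaning slightly back with its tongue towards -y. The bracket stands with its boss upper left at crop (138,108) and its cap lower right at crop (345,335). Known points at known heights now give both poses.

Run:
```python
from h import *
from plant import eyes
from scipy.optimize import least_squares
T=eyes.get_calibration('top');S=eyes.get_calibration('scene')
t=lambda u,v:(T,np.array([120+u/4-.4,185+v/4-.4])); s=lambda u,v:(S,np.array([355+u/3.75-.4,155+v/3.75-.4])); b=lambda u,v:(T,np.array([385+u/6-.4,255+v/6-.4]))
def W(p,xyz): c,sn=np.cos(p[2]),np.sin(p[2]); return np.array([p[0]+c*xyz[0]-sn*xyz[1],p[1]+sn*xyz[0]+c*xyz[1],xyz[2]])
def lid(p,x,r,h): # r from hinge, h above inner face (outer)
    a=p[3]; return [x,.075-r*np.cos(a)+h*np.sin(a),.065+r*np.sin(a)+h*np.cos(a)]
case=[((.096,.075,.065),t(258,107)),((.096,-.075,.065),t(570,152)),((-.096,-.075,.065),t(500,552)),((-.096,.075,.065),t(185,500)),((-.058,-.037,.016),(T,np.array([232.9,300.9]))),
((.096,-.075,.065),s(45,402)),((-.096,-.075,.065),s(187,220)),((.096,-.075,0),s(38,500)),((.096,.075,0),s(320,597))]
lids=[((.096,.16,.008),t(125,32)),((-.096,.16,.008),t(33,512)),((.096,.16,0),s(412,205)),((-.096,.16,.008),s(525,22))]
f=lambda p:np.concatenate([proj(o[0],W(p,x))-o[1] for x,o in case]+[proj(o[0],W(p,lid(p,*x)))-o[1] for x,o in lids])
r=least_squares(f,[.5,.15,-.1,1.7],loss='soft_l1');print('case',r.x.round(4));print(r.fun.reshape(-1,2).round(1).tolist() if 0 else f(r.x).reshape(-1,2).round(1).tolist())
br=[((.055,.032,.026),b(72,95)),((.055,-.032,.026),b(250,37)),((-.055,.032,.026),b(185,412)),((.043,.016,.046),b(138,108)),((-.045,-.024,.038),(T,np.array([442.1,310.4]))),((-.034,0,.052),b(265,322)),((.03,0,.052),b(205,130)),((-.045,-.024,.032),(S,np.array([241.7,199.6])))]
g=lambda p:np.concatenate([proj(o[0],W(p,x))-o[1] for x,o in br])
q=least_squares(g,[.47,-.25,.3],loss='soft_l1');print('br',q.x.round(4),g(q.x).reshape(-1,2).round(1).tolist())
print('rib',W(q.x,[-.002,0,.052]).round(4))
h=W(r.x,[-.013,-.013,0]);print('bracket target',h.round(4),'rib target',W([*h[:2],r.x[2]],[-.002,0,.052]).round(4))
print('tongue/lid edge y (case)',lid(r.x,0,.16,0),lid(r.x,0,.16,-.018))
```

```text
case [ 0.5223  0.1324 -0.1704  1.5732]
[[-0.9, -0.8], [-0.7, -0.7], [-0.0, 1.5], [-1.2, 2.3], [-0.3, -0.3], [-1.6, -0.4], [-1.9, -1.4], [-1.6, 0.4], [-0.1, 1.1], [-1.1, -0.8], [-1.3, 0.4], [-3.8, -1.2], [-0.2, -1.2]]
br [ 0.4674 -0.2581  0.2946] [[-0.8, -0.6], [1.0, -1.3], [-0.6, 1.5], [-0.3, -0.1], [0.2, 0.1], [1.0, 0.8], [-0.5, -0.0], [-0.4, 0.2]]
rib [ 0.4655 -0.2586  0.052 ]
bracket target [0.5073 0.1218 0.    ] rib target [0.5053 0.1222 0.052 ]
tongue/lid edge y (case) [0, np.float64(0.07539189594391034), np.float64(0.22499952005418375)] [0, np.float64(0.05739194993781467), np.float64(0.22504360834787365)]
```

The lid stands at about 1.57 rad. The gripper body reaches about 93 mm along the closing direction, so it would foul the lid and tongue when I place the bracket. I'll push the lid further open first, from the -y side, with the fingers shut.

```bash
cat >> h.py <<'E'
CASE=np.array([.5223,.1324,-.1704]); BR=np.array([.4674,-.2581,.2946])
def WF(p,x,y): c,s=np.cos(p[2]),np.sin(p[2]); return np.array([p[0]+c*x-s*y,p[1]+s*x+c*y])
def plan(xy,z,yang):
    """turn about tool z first (wz), then shift in the turned tool frame, mm"""
    from plant import env
    o=env.get_obs();M=rot(o['eef_rot']).as_matrix();p=np.array(o['eef_pos'])
    a=np.arctan2(M[1,1],M[0,1]);d=(yang-a+np.pi/2)%np.pi-np.pi/2
    Rn=np.array([[np.sin(a+d),np.cos(a+d),0],[-np.cos(a+d),np.sin(a+d),0],[0,0,-1]]).T
    Rn=np.column_stack([[np.sin(a+d),-np.cos(a+d),0],[np.cos(a+d),np.sin(a+d),0],[0,0,-1]])
    s=Rn.T@(np.array([xy[0],xy[1],z])-p)*1e3
    print('t',round(o['t'],2),'pos',p.round(4),'tilt',M[:,2].round(3),'yang',round(a,3),'F',np.round(o['ft_force'],1),'gap',round(o['finger_gap']*88.1,1),'q6',np.round(o['joint_positions'],2))
    print('  wz',round(-d,4),'shift',s.round(1),'len',np.linalg.norm(s).round(1))
E
python3 -c "
from h import *
plan(WF(CASE,0,.015),.30,CASE[2]+np.pi/2)"
```

```text
t 0.1 pos [0.1509 0.6573 0.2375] tilt [-0.001 -0.002 -1.   ] yang 1.345 F [-0.5 -0.4 -0.1] gap 88.1 q6 [ 1.31  0.26  1.61 -0.    1.27 -0.04]
  wz -0.0553 shift [ 455.  -439.3  -62.5] len 635.5
```

```bash
sed -i '/Rn=np.array/d; s/\[np.sin(a+d),-np.cos(a+d),0\]/[-np.sin(a+d),np.cos(a+d),0]/' h.py
python3 -c "
from h import *
plan(WF(CASE,0,.015),.30,CASE[2]+np.pi/2)"
```

```text
t 0.1 pos [0.1509 0.6573 0.2375] tilt [-0.001 -0.002 -1.   ] yang 1.345 F [-0.5 -0.4 -0.1] gap 88.1 q6 [ 1.31  0.26  1.61 -0.    1.27 -0.04]
  wz -0.0553 shift [-455.  -439.3  -62.5] len 635.5
```

Emit:
drive_tool:
  increments:
    - [0,0,0,-30,0,0,-0.055]
    - [0,-20,-20,-30,0,0,0]

```text
t: 0.35
eef_pos: [0.1665, 0.6348, 0.2977]
eef_rot: [-0.0, 0.084, 0.996, -0.001]
ft_force: [-0.4, -0.3, 0.2]
finger_gap: 0.795
gripper_force: 0.0
```

Emit:
drive_tool:
  increments:
    - [0,-36,-35,0,0,0,0]
    - [0,-36,-35,0,0,0,0]
    - [0,-36,-35,0,0,0,0]
    - [0,-36,-35,0,0,0,0]
    - [0,-36,-35,0,0,0,0]
    - [0,-36,-35,0,0,0,0]
    - [0,-36,-35,0,0,0,0]
    - [0,-36,-35,0,0,0,0]

```text
t: 1.35
eef_pos: [0.4041, 0.3083, 0.2983]
eef_rot: [-0.0, 0.085, 0.996, -0.0]
ft_force: [1.0, -0.3, -0.9]
finger_gap: 0.004
gripper_force: 0.0
```

Emit:
drive_tool:
  increments:
    - [0,-36,-35,0,0,0,0]
    - [0,-36,-35,0,0,0,0]
    - [0,-36,-35,0,0,0,0]
    - [0,-36,-35,0,0,0,0]
    - [0,0,0,0,0,0,0]

```text
t: 1.98
eef_pos: [0.5229, 0.1447, 0.298]
eef_rot: [-0.0, 0.088, 0.996, -0.001]
ft_force: [-1.9, 0.6, -0.1]
finger_gap: 0.007
gripper_force: 0.0
```

```bash
python3 -c "
from h import *
plan(WF(CASE,0,.020),.205,CASE[2]+np.pi/2)"
```

```text
t 1.98 pos [0.5229 0.1447 0.298 ] tilt [-0.001 -0.001 -1.   ] yang 1.395 F [-1.9  0.6 -0.1] gap 0.6 q6 [ 0.22 -0.02  1.81 -0.    1.35 -1.17]
  wz -0.0049 shift [-1.5  7.7 93. ] len 93.3
```

Emit:
drive_tool:
  increments:
    - [0,0,0,46,0,0,0]
    - [0,0,0,46,0,0,0]
    - [0,0,12,0,0,0,0]
    - [0,0,10,0,0,0,0]
    - [0,0,8,0,0,0,0]
    - [0,0,8,0,0,0,0]
    - [0,0,8,0,0,0,0]

```text
t: 2.85
eef_pos: [0.5304, 0.1934, 0.208]
eef_rot: [0.001, 0.085, 0.996, 0.0]
ft_force: [-0.2, -2.0, 1.4]
finger_gap: 0.004
gripper_force: 1.0
```

Emit:
drive_tool:
  increments:
    - [0,0,8,0,0,0,0]
    - [0,0,8,0,0,0,0]

```text
t: 3.1
eef_pos: [0.5326, 0.2089, 0.2068]
eef_rot: [0.0, 0.085, 0.996, -0.0]
ft_force: [0.9, -1.4, -0.2]
finger_gap: 0.008
gripper_force: 0.8
```

Emit:
drive_tool:
  increments:
    - [0,0,8,0,0,0,0]
    - [0,0,6,0,0,0,0]
    - [0,0,0,0,0,0,0]

```text
t: 3.48
eef_pos: [0.5344, 0.223, 0.2064]
eef_rot: [-0.0, 0.085, 0.996, 0.0]
ft_force: [-1.0, 0.5, -0.3]
finger_gap: 0.006
gripper_force: 0.0
```

Run:
```python
from h import *
from plant import eyes
cv2.imwrite('pics/s1.png',cv2.resize(eyes.capture('scene')[60:320,330:530,::-1],None,fx=2.3,fy=2.3))
```

```text
(no output)
```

View pics/s1.png

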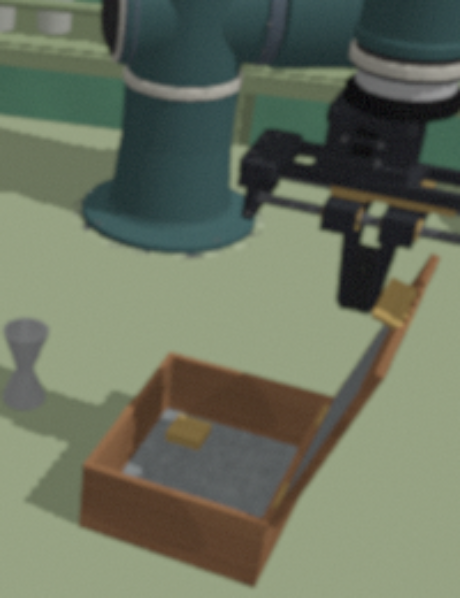

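The lid now leans well back, tongue at about (395,300) in the crop, and the wide bar of the gripper runs along y. I go to the bracket next.

Emit:
drive_tool:
  increments:
    - [0,0,-10,-10,0,0,0]
    - [40,0,-20,-40,0,0,0]
    - [40,0,-40,-20,0,0,0]
    - [40,0,-40,0,0,0,-0.16]
    - [40,0,-30,0,0,0,-0.16]
    - [40,0,-30,0,0,0,-0.15]
    - [40,0,-50,0,0,0,0]
    - [40,0,-50,0,0,0,0]

```text
t: 4.53
eef_pos: [0.5497, -0.0431, 0.2781]
eef_rot: [0.001, -0.149, 0.989, -0.0]
ft_force: [0.9, 0.2, -0.6]
finger_gap: 0.455
gripper_force: 0.0
```

```bash
python3 -c "
from h import *
plan(WF(BR,-.002,0),.20,BR[2]+np.pi/2)"
```

```text
t 4.53 pos [ 0.5497 -0.0431  0.2781] tilt [ 0.002 -0.    -1.   ] yang 1.87 F [ 0.9  0.2 -0.6] gap 40.1 q6 [-0.12  0.01  1.82  0.    1.31 -1.99]
  wz 0.0047 shift [ 143.2 -181.9   78.1] len 244.3
```

Emit:
drive_tool:
  increments:
    - [40,30,-38,16,0,0,0.005]
    - [40,30,-38,16,0,0,0]
    - [40,30,-38,16,0,0,0]
    - [40,30,-38,16,0,0,0]
    - [40,23,-30,14,0,0,0]
    - [40,0,0,0,0,0,0]

```text
t: 5.28
eef_pos: [0.4639, -0.259, 0.1983]
eef_rot: [-0.001, -0.144, 0.99, 0.0]
ft_force: [0.4, 0.3, 0.4]
finger_gap: 0.457
gripper_force: 0.0
```

Run:
```python
from h import *
from plant import eyes
c=eyes.get_calibration('wrist')
im=eyes.capture('wrist');cv2.imwrite('pics/w1.png',im[:,:,::-1])
plan(WF(BR,-.002,0),.030,BR[2]+np.pi/2)
for n,x,y,z in(('cap',-.045,-.024,.038),('boss',.043,.016,.046),('r1',.03,0,.052),('r2',-.034,0,.052)): print(n,proj(c,[*WF(BR,x,y),z]).round(1))
```

```text
t 5.33 pos [ 0.4649 -0.258   0.1991] tilt [ 0.  0. -1.] yang 1.862 F [-0.1 -0.5 -0.3] gap 39.9 q6 [-0.55  0.02  1.95  0.    1.17 -2.42]
  wz -0.0036 shift [ -0.4  -0.8 169.1] len 169.1
cap [292.9 169.7]
boss [337.  263.3]
r1 [320.2 253.1]
r2 [319.7 184.6]
```

View pics/w1.png

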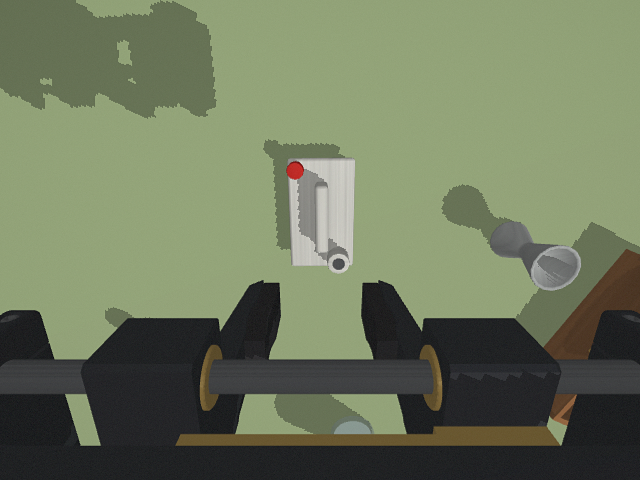

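The wrist view puts the cap at (295,170), the boss at (339,263) and the rib at column 321. That is within 2 px of the prediction, about 1.5 mm towards +y. I descend with a +1 mm correction.

Emit:
drive_tool:
  increments:
    - [40,0,1,50,0,0,0]
    - [40,0,0,50,0,0,0]
    - [40,0,0,40,0,0,0]
    - [40,0,0,18,0,0,0]
    - [40,0,0,10,0,0,0]
    - [40,0,0,0,0,0,0]

```text
t: 6.08
eef_pos: [0.4663, -0.2562, 0.0315]
eef_rot: [0.0, -0.147, 0.989, -0.0]
ft_force: [-1.0, -0.3, 0.2]
finger_gap: 0.458
gripper_force: 0.0
```

Emit:
drive_tool:
  increments:
    - [0,0,0,0,0,0,0]
    - [0,0,0,0,0,0,0]
    - [0,0,0,0,0,0,0]
    - [0,0,0,0,0,0,0]
  grip_force: 35

```text
t: 6.58
eef_pos: [0.4661, -0.2566, 0.0316]
eef_rot: [0.001, -0.147, 0.989, -0.001]
ft_force: [-0.8, -1.2, 3.9]
finger_gap: 0.129
gripper_force: 35.0
```

Emit:
drive_tool:
  increments:
    - [0,0,0,-5,0,0,0]
    - [0,0,0,-20,0,0,0]
    - [0,0,0,-40,0,0,0]
    - [0,0,0,-50,0,0,0]
    - [0,0,0,-50,0,0,0]
    - [0,0,0,0,0,0,0]

```text
t: 7.32
eef_pos: [0.4679, -0.2575, 0.2]
eef_rot: [0.003, -0.147, 0.989, -0.003]
ft_force: [1.2, -1.5, -4.3]
finger_gap: 0.131
gripper_force: 35.0
```

Run:
```python
from h import *
from plant import eyes
c=eyes.get_calibration('wrist')
im=eyes.capture('wrist');cv2.imwrite('pics/w2.png',im[:,:,::-1])
plan(WF(CASE,-.015,-.014),.195,CASE[2]+np.pi/2)
```

```text
t 7.38 pos [ 0.4661 -0.2564  0.1968] tilt [ 0.003 -0.001 -1.   ] yang 1.865 F [-1.   0.3 -4.5] gap 11.5 q6 [-0.55  0.02  1.96  0.    1.16 -2.41]
  wz 0.4646 shift [ 25.5 378.7   1.8] len 379.6
```

View pics/w2.png

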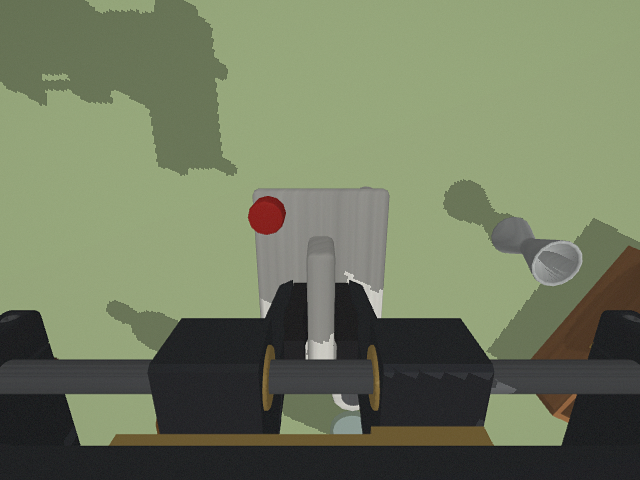

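The bracket is held level by the rib, with the cap at (267,215). I check its offset in the hand and carry it over.

Run:
```python
from h import *
from plant import eyes,env
c=eyes.get_calibration('wrist');o=env.get_obs();p=np.array(o['eef_pos']);M=rot(o['eef_rot']).as_matrix()
im=cv2.imread('pics/w2.png');hsv=cv2.cvtColor(im,cv2.COLOR_BGR2HSV);H,S,V=cv2.split(hsv)
b=blobs(((H<6)|(H>172))&(S>150)&(V>100))[0];(u,v),r=cv2.minEnclosingCircle(b);print(u,v,r)
print(((onz(c,(u,v),p[2]-.0316+.036)-p)@M*1e3).round(1),'expect +43,-24')
```

```text
266.65606689453125 214.8179168701172 19.239418029785156
[ 44.7 -22.7  -4.4] expect +43,-24
```

Emit:
drive_tool:
  increments:
    - [0,0,0,0,0,0,0.155]
    - [0,0,10,0,0,0,0.155]
    - [0,0,25,0,0,0,0.155]
    - [0,6,45,0,0,0,0]
    - [0,7,55,0,0,0,0]
    - [0,6,55,0,0,0,0]
    - [0,6,55,0,0,0,0]

```text
t: 8.25
eef_pos: [0.4728, -0.0082, 0.1919]
eef_rot: [-0.003, 0.086, 0.996, 0.0]
ft_force: [1.3, -0.1, -4.4]
finger_gap: 0.135
gripper_force: 35.0
```

```bash
python3 -c "
from h import *
plan(WF(CASE,-.015,-.014),.195,CASE[2]+np.pi/2)"
```

```text
t 8.25 pos [ 0.4728 -0.0082  0.1919] tilt [-0.006  0.001 -1.   ] yang 1.4 F [ 1.3 -0.1 -4.4] gap 11.9 q6 [-0.07 -0.08  2.07  0.    1.16 -1.47]
  wz -0.0009 shift [ -9.9 132.9  -3.1] len 133.3
```

Run:
```python
from h import *
from plant import eyes,env
c=eyes.get_calibration('wrist')
im=eyes.capture('wrist')[:,:,::-1].copy();cv2.imwrite('pics/w3.png',im)
H,S,V=cv2.split(cv2.cvtColor(im,cv2.COLOR_BGR2HSV))
for b in blobs((H>14)&(H<28)&(S>120)&(V>70),60)[:6]:
    p=cen(b); r=cv2.minAreaRect(b);print(cv2.contourArea(b),p.round(),np.round(r[1]),r[2],onz(c,p,.016).round(4))
print('expected pad',WF(CASE,-.058,-.037),proj(c,[*WF(CASE,-.058,-.037),.016]).round())
```

```text
4671.5 [324. 438.] [ 18. 384.] 90.0 [ 0.7626 -0.0541  0.016 ]
1128.0 [436. 176.] [33. 38.] 90.0 [0.4583 0.1058 0.016 ]
377.0 [267. 378.] [11. 65.] 2.7927021980285645 [ 0.66  -0.104  0.016]
365.5 [374. 378.] [65. 10.] 87.0643310546875 [0.6816 0.0192 0.016 ]
335.0 [595. 185.] [10. 41.] 15.068489074707031 [0.4923 0.2552 0.016 ]
235.0 [562. 314.] [10. 34.] 14.743562698364258 [0.6313 0.2308 0.016 ]
expected pad [0.45886568 0.10577131] [436. 177.]
```

The pad measures within 1 mm of the expected position and is square to the tool. I move over it and descend.

Emit:
drive_tool:
  increments:
    - [0,-3,35,0,0,0,0]
    - [0,-3,40,0,0,0,0]
    - [0,-2,38,0,0,0,0]
    - [0,-1,20,0,0,0,0]
    - [0,0,0,0,0,0,0]

```text
t: 8.93
eef_pos: [0.5057, 0.12, 0.1934]
eef_rot: [-0.002, 0.084, 0.996, -0.001]
ft_force: [-0.5, -0.5, -3.9]
finger_gap: 0.132
gripper_force: 35.0
```

```bash
python3 -c "
from h import *
plan(WF(CASE,-.0145,-.014),.040,CASE[2]+np.pi/2)"
```

```text
t 8.93 pos [0.5057 0.12   0.1934] tilt [-0.004 -0.001 -1.   ] yang 1.402 F [-0.5 -0.5 -3.9] gap 11.6 q6 [ 0.19  0.01  1.98 -0.    1.16 -1.22]
  wz 0.0017 shift [  0.2   1.  153.4] len 153.4
```

Emit:
drive_tool:
  increments:
    - [0,0,1,35,0,0,0]
    - [0,0,0,40,0,0,0]
    - [0,0,0,35,0,0,0]
    - [0,0,0,25,0,0,0]
    - [0,0,0,12,0,0,0]
    - [0,0,0,0,0,0,0]

```text
t: 9.68
eef_pos: [0.5061, 0.1196, 0.0477]
eef_rot: [-0.001, 0.086, 0.996, -0.0]
ft_force: [-0.0, 0.7, -4.3]
finger_gap: 0.135
gripper_force: 35.0
```

Emit:
drive_tool:
  increments:
    - [0,0,0,2,0,0,0]
    - [0,0,0,2,0,0,0]
    - [0,0,0,2,0,0,0]
    - [0,0,0,0,0,0,0]

```text
t: 10.18
eef_pos: [0.5072, 0.1206, 0.0429]
eef_rot: [0.0, 0.085, 0.996, 0.0]
ft_force: [0.2, -0.4, -4.6]
finger_gap: 0.137
gripper_force: 35.0
```

Emit:
drive_tool:
  increments:
    - [0,0,0,1,0,0,0]
    - [0,0,0,1,0,0,0]
    - [0,0,0,0,0,0,0]

```text
t: 10.55
eef_pos: [0.5071, 0.1205, 0.0406]
eef_rot: [-0.0, 0.085, 0.996, -0.0]
ft_force: [0.5, -0.5, -3.8]
finger_gap: 0.131
gripper_force: 35.0
```

Emit:
drive_tool:
  increments:
    - [0,0,0,1,0,0,0]
    - [0,0,0,1,0,0,0]
    - [0,0,0,0,0,0,0]

```text
t: 10.92
eef_pos: [0.507, 0.1205, 0.0386]
eef_rot: [-0.0, 0.085, 0.996, -0.0]
ft_force: [0.1, -0.1, -4.4]
finger_gap: 0.131
gripper_force: 35.0
```

Emit:
drive_tool:
  increments:
    - [0,0,0,0.7,0,0,0]
    - [0,0,0,0.7,0,0,0]
    - [0,0,0,0,0,0,0]

```text
t: 11.3
eef_pos: [0.5073, 0.1206, 0.0376]
eef_rot: [0.0, 0.085, 0.996, 0.0]
ft_force: [-2.4, -1.5, -0.8]
finger_gap: 0.128
gripper_force: 35.0
```

Emit:
drive_tool:
  increments:
    - [0,0,0,0.7,0,0,0]
    - [0,0,0,0,0,0,0]

```text
t: 11.55
eef_pos: [0.5073, 0.1206, 0.0376]
eef_rot: [0.0, 0.085, 0.996, -0.0]
ft_force: [-4.4, 0.3, 5.4]
finger_gap: 0.136
gripper_force: 35.0
```

Contact comes at the predicted height (TCP 0.0376), and the force turned from -4.4 to +5.4 N. I let go and lift clear.

Emit:
drive_tool:
  increments:
    - [30,0,0,0,0,0,0]
    - [30,0,0,0,0,0,0]
    - [30,0,0,0,0,0,0]
    - [30,0,0,-10,0,0,0]
    - [30,0,0,-40,0,0,0]
    - [30,0,0,-50,0,0,0]
    - [30,0,0,0,0,0,0]
  grip_force: 30

```text
t: 12.42
eef_pos: [0.5112, 0.1213, 0.1422]
eef_rot: [0.005, 0.085, 0.996, 0.001]
ft_force: [-0.7, 0.6, -1.3]
finger_gap: 0.341
gripper_force: 0.0
```

Run:
```python
from h import *
from plant import eyes,env
c=eyes.get_calibration('wrist')
im=eyes.capture('wrist')[:,:,::-1].copy();cv2.imwrite('pics/w4.png',im)
H,S,V=cv2.split(cv2.cvtColor(im,cv2.COLOR_BGR2HSV))
b=blobs(((H<6)|(H>172))&(S>170)&(V>100))[0];(u,v),r=cv2.minEnclosingCircle(b)
w=onz(c,(u,v),.044);print(u,v,r,w.round(4))
print('cap target',WF(CASE,-.058,-.037))
plan(WF(CASE,-.058,-.037),.06,CASE[2]+np.pi/2)
```

```text
285.1538391113281 170.88461303710938 11.008771896362305 [0.4595 0.1053 0.044 ]
cap target [0.45886568 0.10577131]
t 12.47 pos [0.5093 0.1209 0.1397] tilt [ 0.006  0.001 -1.   ] yang 1.4 F [-0.3 -0.5 -0.8] gap 29.8 q6 [ 0.19  0.06  2.03 -0.    1.04 -1.21]
  wz -0.0004 shift [ 47.1 -23.5  79.7] len 95.5
```

View pics/w4.png

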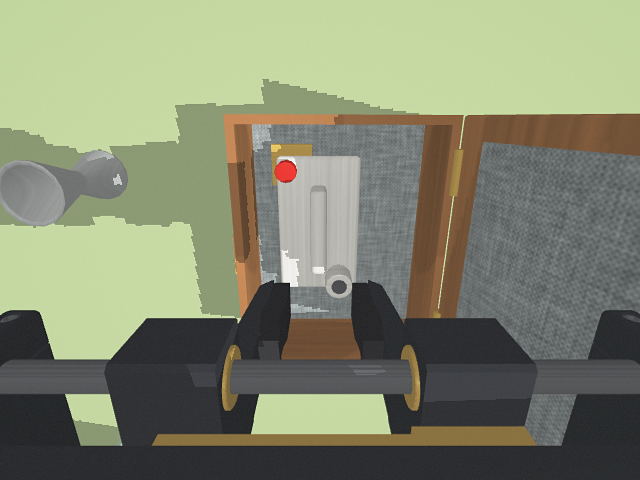

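The bracket stands square, with the cap at (285,171), less than 1 mm from target and over the pad. I shut the fingers and press the cap slightly outboard, to clear the rib.

```bash
python3 -c "
from h import *
plan(WF(CASE,-.061,-.038),.06,CASE[2]+np.pi/2)"
```

```text
t 12.47 pos [0.5093 0.1209 0.1397] tilt [ 0.006  0.001 -1.   ] yang 1.4 F [-0.3 -0.5 -0.8] gap 29.8 q6 [ 0.19  0.06  2.03 -0.    1.04 -1.21]
  wz -0.0004 shift [ 50.1 -24.5  79.7] len 97.3
```

Emit:
drive_tool:
  increments:
    - [0,25,-12,0,0,0,0]
    - [0,25,-12,0,0,0,0]
    - [0,0,0,0,0,0,0]
    - [0,0,0,0,0,0,0]

```text
t: 12.98
eef_pos: [0.454, 0.1055, 0.1361]
eef_rot: [-0.0, 0.085, 0.996, 0.0]
ft_force: [0.5, 0.3, 0.8]
finger_gap: 0.007
gripper_force: 0.0
```

```bash
python3 -c "
from h import *
plan(WF(CASE,-.061,-.038),.06,CASE[2]+np.pi/2)"
```

```text
t 12.97 pos [0.454  0.1055 0.1361] tilt [-0.  0. -1.] yang 1.4 F [0.5 0.3 0.8] gap 0.7 q6 [ 0.17 -0.04  2.14  0.    1.04 -1.23]
  wz -0.0005 shift [-1.7  0.1 76.1] len 76.2
```

Emit:
drive_tool:
  increments:
    - [0,-1,0,35,0,0,0]
    - [0,0,0,30,0,0,0]
    - [0,0,0,15,0,0,0]
    - [0,0,0,6,0,0,0]
    - [0,0,0,3,0,0,0]
    - [0,0,0,0,0,0,0]

```text
t: 13.72
eef_pos: [0.4555, 0.1054, 0.0483]
eef_rot: [0.001, 0.085, 0.996, 0.0]
ft_force: [-0.3, 1.2, -0.2]
finger_gap: 0.006
gripper_force: 0.0
```

Emit:
drive_tool:
  increments:
    - [0,0,0,1,0,0,0]
    - [0,0,0,1,0,0,0]
    - [0,0,0,0,0,0,0]

```text
t: 14.1
eef_pos: [0.4549, 0.1052, 0.0458]
eef_rot: [0.0, 0.085, 0.996, 0.0]
ft_force: [0.6, 0.0, -0.3]
finger_gap: 0.007
gripper_force: 0.0
```

Emit:
drive_tool:
  increments:
    - [0,0,0,1,0,0,0]
    - [0,0,0,1,0,0,0]
    - [0,0,0,0,0,0,0]

```text
t: 14.48
eef_pos: [0.4549, 0.1052, 0.0444]
eef_rot: [-0.0, 0.085, 0.996, -0.0]
ft_force: [-3.2, -0.4, 6.9]
finger_gap: 0.006
gripper_force: 3.5
```

Emit:
drive_tool:
  increments:
    - [0,0,0,0.6,0,0,0]
    - [0,0,0,0,0,0,0]
    - [0,0,0,0,0,0,0]

```text
t: 14.85
eef_pos: [0.4549, 0.1052, 0.0443]
eef_rot: [-0.0, 0.085, 0.996, -0.0]
ft_force: [-5.3, -1.5, 11.7]
finger_gap: 0.005
gripper_force: 5.9
```

The cap took 11.7 N at its expected height, so the bracket does not rock. I go up and round behind the lid.

Emit:
drive_tool:
  increments:
    - [0,0,0,-10,0,0,0]
    - [0,0,0,-40,0,0,0]
    - [0,0,0,-50,0,0,0]
    - [0,0,0,-55,0,0,0]
    - [0,0,0,-55,0,0,0]
    - [0,0,0,-50,0,0,0]
    - [0,-30,40,0,0,0,0]
    - [0,-30,50,0,0,0,0]

```text
t: 15.85
eef_pos: [0.5307, 0.1841, 0.3054]
eef_rot: [0.002, 0.086, 0.996, 0.001]
ft_force: [0.0, 0.3, -0.1]
finger_gap: 0.009
gripper_force: 0.0
```

Emit:
drive_tool:
  increments:
    - [0,0,55,0,0,0,0]
    - [0,0,55,0,0,0,0]
    - [0,0,25,0,0,0,0]
    - [0,0,0,0,0,0,0]

```text
t: 16.35
eef_pos: [0.552, 0.3178, 0.3025]
eef_rot: [-0.0, 0.084, 0.996, -0.0]
ft_force: [0.2, -0.2, 0.1]
finger_gap: 0.004
gripper_force: 0.0
```

```bash
python3 -c "
from h import *
plan(WF(CASE,0,.185),.2,CASE[2]+np.pi/2)"
```

```text
t 16.35 pos [0.552  0.3178 0.3025] tilt [-0.001 -0.001 -1.   ] yang 1.402 F [ 0.2 -0.2  0.1] gap 0.4 q6 [ 0.48  0.16  1.61 -0.    1.37 -0.92]
  wz 0.0019 shift [ -2.2  -2.7 102.5] len 102.6
```

Emit:
drive_tool:
  increments:
    - [0,0,0,50,0,0,0]
    - [0,0,0,52,0,0,0]
    - [0,0,-20,0,0,0,0]
    - [0,0,-22,0,0,0,0]
    - [0,0,-14,-3,0,0,0]
    - [0,0,-14,-3,0,0,0]
    - [0,0,-14,-3,0,0,0]

```text
t: 17.23
eef_pos: [0.5387, 0.2332, 0.2118]
eef_rot: [0.001, 0.085, 0.996, 0.001]
ft_force: [1.0, 1.8, -1.5]
finger_gap: 0.008
gripper_force: 0.9
```

Emit:
drive_tool:
  increments:
    - [0,0,-15,1,0,0,0]
    - [0,0,-15,1,0,0,0]
    - [0,0,-14,1,0,0,0]
    - [0,0,-14,5,0,0,0]
    - [0,0,-14,5,0,0,0]
    - [0,0,-14,6,0,0,0]

```text
t: 17.98
eef_pos: [0.5228, 0.1483, 0.1902]
eef_rot: [-0.0, 0.085, 0.996, -0.0]
ft_force: [0.6, 2.5, 0.5]
finger_gap: 0.003
gripper_force: 0.7
```

Run:
```python
from h import *
from plant import eyes
plan(WF(CASE,0,-.019),.1645,CASE[2]+np.pi/2)
cv2.imwrite('pics/s2.png',cv2.resize(eyes.capture('scene')[60:320,330:530,::-1],None,fx=2.3,fy=2.3))
```

```text
t 17.98 pos [0.5228 0.1483 0.1902] tilt [-0.001 -0.    -1.   ] yang 1.4 F [0.6 2.5 0.5] gap 0.3 q6 [ 0.23  0.05  1.94  0.    1.15 -1.17]
  wz -0.0004 shift [ -2.2 -34.8  25.7] len 43.3
```

View pics/s2.png

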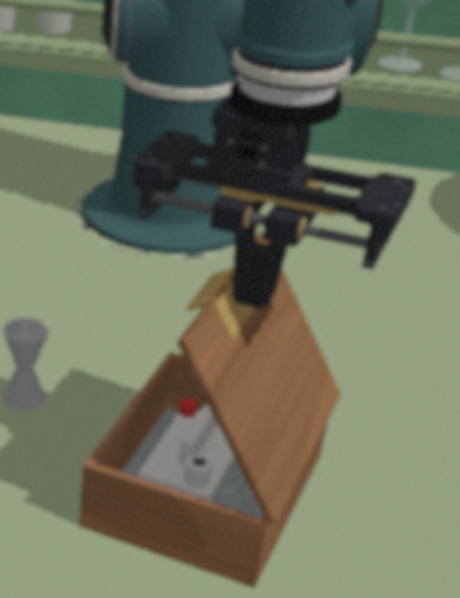

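The lid follows, at about 1 rad, with the fingers on its brass plate and the bracket sitting in place. I keep following the arc.

Emit:
drive_tool:
  increments:
    - [0,-1,-12,8,0,0,0]
    - [0,-1,-12,9,0,0,0]
    - [0,0,-11,9,0,0,0]
    - [0,0,-10,12,0,0,0]
    - [0,0,-10,12,0,0,0]
    - [0,0,-9,12,0,0,0]
    - [0,0,-7,14,0,0,0]
    - [0,0,-6,13,0,0,0]

```text
t: 19.02
eef_pos: [0.5119, 0.0725, 0.101]
eef_rot: [-0.0, 0.085, 0.996, -0.0]
ft_force: [0.8, 0.9, 0.4]
finger_gap: 0.006
gripper_force: 0.4
```

Emit:
drive_tool:
  increments:
    - [0,0,-3,7,0,0,0]
    - [0,0,-2,7,0,0,0]
    - [0,0,0,0,0,0,0]

```text
t: 19.4
eef_pos: [0.5109, 0.068, 0.0874]
eef_rot: [-0.001, 0.085, 0.996, -0.0]
ft_force: [-0.4, -0.5, -0.1]
finger_gap: 0.007
gripper_force: 0.0
```

```bash
python3 -c "
from h import *
plan(WF(CASE,0,-.070),.073,CASE[2]+np.pi/2)"
```

```text
t 19.4 pos [0.5109 0.068  0.0874] tilt [-0.001 -0.    -1.   ] yang 1.4 F [-0.4 -0.5 -0.1] gap 0.6 q6 [ 0.08  0.11  2.08 -0.    0.95 -1.32]
  wz -0.0003 shift [-0.3 -4.6 14.4] len 15.1
```

Emit:
drive_tool:
  increments:
    - [0,0,-4,3,0,0,0]
    - [0,0,0,3,0,0,0]
    - [0,0,0,2,0,0,0]
    - [0,0,0,2,0,0,0]
    - [0,0,0,2,0,0,0]
    - [0,0,0,0,0,0,0]

```text
t: 20.15
eef_pos: [0.5107, 0.0641, 0.0761]
eef_rot: [0.0, 0.085, 0.996, 0.0]
ft_force: [0.5, -0.5, 0.0]
finger_gap: 0.004
gripper_force: 0.0
```

Emit:
drive_tool:
  increments:
    - [0,0,0,1,0,0,0]
    - [0,0,0,1,0,0,0]
    - [0,0,0,0,0,0,0]

```text
t: 20.52
eef_pos: [0.5105, 0.0642, 0.0738]
eef_rot: [-0.0, 0.085, 0.996, 0.0]
ft_force: [-0.5, -1.2, 1.0]
finger_gap: 0.006
gripper_force: 0.0
```

Emit:
drive_tool:
  increments:
    - [0,0,0,1,0,0,0]
    - [0,0,0,1,0,0,0]
    - [0,0,0,0.7,0,0,0]
    - [0,0,0,0,0,0,0]

```text
t: 21.02
eef_pos: [0.5107, 0.0642, 0.0732]
eef_rot: [-0.0, 0.085, 0.996, -0.0]
ft_force: [-6.2, -0.9, 13.1]
finger_gap: 0.007
gripper_force: 7.0
```

Emit:
drive_tool:
  increments:
    - [0,0,0,1,0,0,0]
    - [0,0,0,1,0,0,0]
    - [0,0,0,0,0,0,0]

```text
t: 21.4
eef_pos: [0.5108, 0.0642, 0.073]
eef_rot: [-0.0, 0.085, 0.996, -0.0]
ft_force: [-11.1, -0.9, 26.5]
finger_gap: 0.002
gripper_force: 13.1
```

Emit:
drive_tool:
  increments:
    - [0,0,0,-15,0,0,0]
    - [0,0,0,-40,0,0,0]
    - [0,0,0,-60,0,0,0]
    - [0,0,0,-60,0,0,0]
    - [0,60,0,0,0,0,0]
    - [0,60,0,0,0,0,0]
    - [0,0,0,0,0,0,0]

```text
t: 22.28
eef_pos: [0.3888, 0.0848, 0.2436]
eef_rot: [-0.0, 0.085, 0.996, 0.0]
ft_force: [0.5, 0.4, 0.1]
finger_gap: 0.004
gripper_force: 0.0
```

Run:
```python
from h import *
from plant import eyes
im=eyes.capture('top')[:,:,::-1].copy();cv2.imwrite('pics/t2.png',im);c=eyes.get_calibration('top')
H,S,V=cv2.split(cv2.cvtColor(im,cv2.COLOR_BGR2HSV))
m=(H>14)&(H<28)&(S>120)&(V>80);m[:, :130]=0;m[:,300:]=0;m[:200]=0;m[350:]=0
for b in blobs(m)[:3]: print('brass',cen(b).round(1),np.round(cv2.minAreaRect(b)[1],1))
for z in (.073,.083): print('plate centre expected, edge height',z,proj(c,[*WF(CASE,0,-.070),z]).round(1))
```

```text
brass [248.9 272. ] [21.2 44.2]
brass [179.2 229.3] [ 2.6 16.1]
brass [167.4 292. ] [ 2.7 15.3]
plate centre expected, edge height 0.073 [249.8 271.8]
plate centre expected, edge height 0.083 [249.  271.5]
```

The lid took 26.5 N at its shut height of 73 mm without moving, the brass plate is where it should be, and the arm is clear. I hand in.

```bash
python3 -c "
from plant import job_done
print(job_done())"
```

```text
the job is handed in; nothing more can be done
None
```

I handed the job in at about 22 s; no verdict came back. By my measurements the bracket stands square with its short foot on the pad, the cap took an 11.7 N press without rocking, and the lid held shut under 26.5 N.

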